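Unlock the macro lens from its bayonet dock and hold it up level

ROBOT

A 6-joint arm with a two-finger parallel gripper is mounted at the origin on the work surface. World frame = base frame: x ahead of the robot, y to its left, z up, the work surface at z = 0. Lengths are in m, angles in rad, forces in N, time in s.
With the tool pointing down it reaches from about 0.3 to 0.775 m from the base axis. Payload 14.6 kg.
Tool frame: the origin (TCP) lies on the mounting face of the last link; the fingertips stand 199 mm ahead of it and the grasp point (between the pads) lies 180 mm ahead of it; z points along the fingers, y is the direction in which the jaws open and shut (so a half turn about z gives the same grasp; the last joint's range is limited). The gripper opens to 94 mm and grips with 3 to 60 N. Pads are 16 mm wide; open, the fingers measure 119 mm over their backs; the gripper's body (75 mm by 177 mm) begins 78 mm behind the grasp point.
Start: joints at [1.05, 0.3, 1.521, -0, 1.321, -0.067], TCP at [0.241, 0.494, 0.405] pointing down, gripper open.
Joint ranges: [-3.03, 3.03], [-0.79, 2.21], [0.23, 2.52], [-1.04, 4.18], [0, 3.07], [-2.55, 2.55]. Speed limits (rad/s): [2.22, 2.22, 2.57, 3.14, 3.14, 3.14].

INTERFACE

Orientations are given as [roll, pitch, yaw] about the fixed x, y, z axes, in that order (R = Rz(yaw) Ry(pitch) Rx(roll)).
In Python, from station import sensors, vision, job gives the robot as it stands. The module is installed in compiled form; this text tells all that it offers.
- The arm moves only by the tool arm_command, never from a script. Its argument "plan" is one flat list of numbers, 5 for each row, row after row: the closure, from -1 (fully open) to 1 (shut), so that 0 is half open, then the shift along the world's x, y, z scaled (see below), then the turn about the world's z scaled (see below). A call has 1 to 20 rows; each row is the pose to reach, as a shift and turn from the pose commanded when the call began; what a row does not reach only later rows make up. The controller multiplies each number of a shift by 400 mm and each number of a turn by 120 degrees. A row lasts 1/10 s, in which the tool goes at most 50 mm and 8.59 degrees, less where a joint would pass 70% of its speed; a pose out of reach is approached as far as the arm can. A call with a number of a shift or a turn outside -1 to 1 is refused whole. A call with a gripper value outside its range is refused whole. The fingers move at their own pace and stop on an object; "newtons" is the grip in N (left out, the last holds). Time passes only in rows, so rows that repeat a pose let the fingers close. It gives the time, the measured TCP pose, the force and the opening at its end, in the units of the state.
- sensors.get_obs(): the state, without advancing time (a new reading comes with each control period).
- vision.camera(name): name is "scene" or "top" or "wrist"; returns the picture (400x640x3 uint8, blue, green, red); there is no depth.
- vision.camera_params(name): a dict with "intrinsics" (3x3 intrinsics, pixels), "rvec" (rotation vector, rad) and "tvec" (3), from world to camera coordinates, as OpenCV has them. Camera axes: x right, y down, z forward; pixel columns grow to the right and rows downward; lengths in m; the calibration is good to about 2 mm. The wrist camera is an equidistant fisheye: a pixel r from the principal point sees the ray r / f radians off the axis. A picture is of the moment at which its call begins: read the wrist's pose just before it. camera_params takes no time and is no camera call; for the wrist camera it gives the pose at the moment of the call.
- job.hand_in(): hands the job in, once; it reports no verdict.
Trained networks look in the newest picture that a camera, given by its name, has taken for a name from the list of things; names that differ only in an ending like _2 or _b are one class to them, and where a whole thing is asked for, a point or a joint stands for the part that bears it (a point fixed in the world has none). Each returns a list of dicts, best first, with "confidence" (0 to 1); they miss things now and then, are a little off and sometimes report something else, mostly with a low value. They report only what shows in the picture. A call takes as long as a camera call. They do not tell look-alikes from the thing itself.
- vision.search_frame(name, camera): "at" ([row, column] in pixels, amid what is visible of it).
- vision.silhouettes(name, camera): "mask" (400x640 bool, what is visible of it) and "at" ([row, column] in pixels, amid what is visible of it).
- vision.pinpoint(name, camera): "at" ([row, column] in pixels: a listed point, or the origin of a listed thing).
The state is a dict: "time_s": time; "qpos": joint angles; "joint_vel": joint speeds; "tau": joint torques, N m; "ee_pos": TCP position; "eef_rot": TCP orientation; "force": force on the tool from outside, world axes, zero at the start; "moment": the same for the moment, N m; "grip_width": finger opening in m.
Only numpy, scipy, OpenCV 4.12 (cv2) and the standard library are available. Lean on these libraries where they do the work, as an engineer would, in place of code of your own. Each camera call takes 0.05 s, during which the arm holds its last target.

TASK

The tall macro lens is locked in one of the two bayonet places of the lens dock, next to a short lens. Turn it anticlockwise (seen from above) where it sits until the index bead on its lower ring faces the arrow on the dock in front of its place, then lift it straight up about 10 cm and hold it there over the dock, level and steady with the front glass up, so that its rear glass can be brushed from below. Finish while still holding it, and leave the short lens and the other things on the shelf where they are.

Things in the scene. Friction and masses are not known exactly. Their poses are not given: they have to be found in the camera images.
- lens: The tall macro lens, matte black, 95 mm long, 0.24 to 0.46 kg, standing front up in one of the dock's places. Origin at the centre of its mount's underside, z up its axis, x towards its index bead. Steel mount 42 mm across to z 13 mm; lower ring 64 mm across to z 23; step 59 mm across z 28 to 40, a switch panel 3 mm proud on its +y side; then a round barrel 56 mm across. Seated, its origin is 10 mm over the shelf.
- lens_grip (a point): On the tall lens's axis, 67 mm above its origin, at mid height of the ribbed rubber focus ring (56 mm across, z 50 to 84 mm): the place to grip it from above, at any yaw.
- lens_lugs (a point): On the tall lens's axis, 4.5 mm above its origin, mid height of its three bayonet lugs (out to 27 mm radius). Locked, the index bead lies 35 to 60 degrees clockwise (from above) of its arrow. The lens turns in its place with little friction, comes up only within about 10 degrees of the arrow's direction, and meets a stop about 11 degrees beyond it.
- lens_index (a point): The index bead of the tall lens: a raised white bead 8 mm wide and 9 mm high on the lower ring, standing out to 39 mm from the lens axis; the point is on its outer face, 18.5 mm above the lens's origin, on its x axis.
- dock: Lens dock, fixed to the shelf: an aluminium plate 112 x 240 x 8 mm with two black bayonet collars, 68 mm across, tops 23 mm over the shelf, their axes at y +58 and -58 mm, x 0 in the dock's frame. Origin at the centre of the plate's underside, z up, x the direction from each collar's axis to its arrow. Tabs in the collars hold a locked lens down with 2 mm of play.
- mark_left (a point): Middle of the arrow of the place at the dock's +y: a flat black arrow on the aluminium plate, its tip pointing at the collar, 16 mm long, 12 mm wide at its base, 1.5 mm thick. The point lies 45 mm from the place's axis along the dock's x axis, 9.5 mm over the shelf.
- mark_right (a point): The same for the place at the dock's -y.
- prime: The short lens in the dock's other place, matte black, 46 mm long, its top 56 mm above the shelf, 64 mm across the lower ring, with an index bead of its own. Stays where it is, locked. Origin at the centre of the underside of its mount.
- mug: White ceramic mug ribbed like a lens, with a grey clip-on lid, 83 mm across, 113 mm tall. Leave alone. Origin under its centre.
- tripod_foot: Stainless tripod leg foot with a rubber sole, 40 mm across, 56 mm tall, standing, stud up. Leave alone. Origin under its centre.
- battery_box: Clear plastic battery box with four cells, 64 x 78 x 20 mm. Leave alone. Origin under its centre.
- cap: Black front lens cap lying flat, 62 mm across, 10 mm high, near the dock. Leave alone. Origin under its centre.
- lens_pen: Lens pen lying flat near the dock, along its x axis, 112 mm long, 13 mm thick. Leave alone. Origin under its centre.
- blower: Dark rubber blower bulb standing nozzle up, 56 mm across, 112 mm tall. Leave alone. Origin under its centre.
Things that resemble listed ones, but are neither listed nor needed, are in the scene too. What is shaped like the prime but purple is not meant. Leave any blue look-alike of the lens alone.

How it is judged:
On the way, in this order (a step that is already met when the one before it is completed fails the run):
1. the tall lens, still seated in its place, is turned until its index bead faces the arrow (within 9 degrees) (angle between the x axis of lens and the x axis of dock, either way round below 0.16 rad and z of lens in the frame of dock below 0.016 m), for 0.1 s.
2. the tall lens is lifted clear of the dock in the fingers (z of lens in the frame of dock above 0.045 m and contact force between lens and dock below 0.1 N and contact force between lens and the fingers above 1 N), for 0.2 s.
At the end, for the whole second after the job is handed in: Tall lens held in the fingers alone, 60 to 160 mm above its seat, over the dock plate (within 60 mm along, 120 mm across of its centre), within 6 degrees of level, still (20 mm/s, 0.15 rad/s) through the last second; short lens moved under 12 mm, other things under 30 mm (z of lens in the frame of dock between 0.07 and 0.17 m and x of lens in the frame of dock between -0.06 and 0.06 m and y of lens in the frame of dock between -0.12 and 0.12 m and angle between lens's own z axis and vertical below 0.1 rad and linear speed of lens below 0.02 m/s and angular speed of lens below 0.15 rad/s and contact force between lens and the fingers above 1 N and contact force between lens and dock below 0.1 N and contact force between lens and prime below 0.1 N and distance of prime from where it was at the start of the episode below 0.012 m and distance of each of mug, tripod_foot, battery_box, cap, lens_pen, blower from where it was at the start of the episode below 0.03 m); the arm keeps its last pose, push and grip.
It fails at once if the tall lens is tipped more than 20 degrees (angle between lens's own z axis and vertical above 0.35 rad).
It fails at once if the short lens is moved more than 12 mm (distance of prime from where it was at the start of the episode above 0.012 m).
It fails at once if something else on the shelf is moved more than 30 mm (distance of any of mug, tripod_foot, battery_box, cap, lens_pen, blower from where it was at the start of the episode above 0.03 m).
It also fails if it takes over 32 s, if anything falls off the work surface, if the arm or the gripper's body presses on something with over 40 N, if the wrist force passes 120 N, or if a joint passes its speed limit or range.

## Working session

There is one attempt and no reset: what is moved stays moved. The work goes in short steps, Python scripts to look and compute and a tool call to move; the robot and the scene stay as the last step left them, time stands still between calls to the robot, and variables do not carry over. Pictures are saved under pics/ and viewed, and the job is handed in when it is done.

Besides the shell and the picture viewer there is one more tool, called after "Request:" as name(argument=value, ...) on one line, values as JSON. arm_command: Moves the arm, as the interface text tells. Its arguments: {"type":"object","properties":{"plan":{"type":"array"},"newtons":{"type":"number"}},"required":["plan"]}

```bash
mkdir -p pics
python3 - <<'E'
from station import sensors, vision
import cv2
o=sensors.get_obs();print(o)
for c in ["scene","top","wrist"]:
    im=vision.camera(c);cv2.imwrite(f"pics/{c}0.png",im)
    p=vision.camera_params(c);print(c,p)
    for n in ["lens","lens_index","mark_left","mark_right","dock","prime","lens_grip"]:
        r=vision.pinpoint(n,c);print(n,[(x['at'],round(x['confidence'],2)) for x in r])
E
```

```text
{'time_s': 0.0, 'qpos': array([ 1.05039566e+00,  3.00504578e-01,  1.52160077e+00,  8.02776912e-06,
        1.32069495e+00, -6.66159314e-02]), 'joint_vel': array([ 4.99396242e-04,  8.06049365e-04, -1.03373048e-04, -2.19809180e-04,
        6.45223514e-04,  6.26018410e-06]), 'tau': array([-1.33416226e-03, -5.31807947e+01, -3.52733624e+01,  7.07299495e-02,
        2.43280845e-02, -9.36589277e-05]), 'ee_pos': array([0.24109848, 0.49430547, 0.40405949]), 'eef_rot': array([-3.14038820e+00, -8.81474059e-05,  2.68780587e+00]), 'force': array([ 0.16955381, -0.08419285,  0.62274196]), 'moment': array([-0.05335533,  0.02289287,  0.00545941]), 'grip_width': 0.09406106698917219}
scene {'intrinsics': array([[422.44560453,   0.        , 321.23019424],
       [  0.        , 422.44560453, 205.68384175],
       [  0.        ,   0.        ,   1.        ]]), 'rvec': array([ 0.76656216,  2.54653047, -1.13983069]), 'tvec': array([ 0.41383937, -0.13438566,  1.27992788])}
lens [([214.5, 303.0], 0.63), ([253.0, 355.4], 0.6), ([253.8, 254.0], 0.56)]
lens_index [([262.1, 253.7], 0.89), ([200.8, 291.6], 0.82), (
[... 724 characters left out ...]
), ([181.9, 356.6], 0.82), ([193.8, 284.6], 0.79)]
mark_left [([168.0, 349.4], 0.91)]
mark_right [([192.3, 393.3], 0.75), ([185.0, 341.4], 0.31)]
dock [([198.1, 362.6], 0.81), ([136.1, 462.4], 0.55), ([170.8, 196.1], 0.39)]
prime [([270.2, 458.1], 0.64)]
lens_grip [([183.5, 339.3], 0.93), ([118.9, 318.9], 0.8)]
wrist {'intrinsics': array([[309.70691629,   0.        , 321.32314751],
       [  0.        , 309.70691629, 203.32687657],
       [  0.        ,   0.        ,   1.        ]]), 'rvec': array([-2.45796413, -1.53680954, -0.21386278]), 'tvec': array([-0.55041719, -0.0306705 ,  0.39179923])}
lens [([380.5, 203.7], 0.4)]
lens_index []
mark_left []
mark_right []
dock []
prime []
lens_grip []
```

View pics/scene0.png

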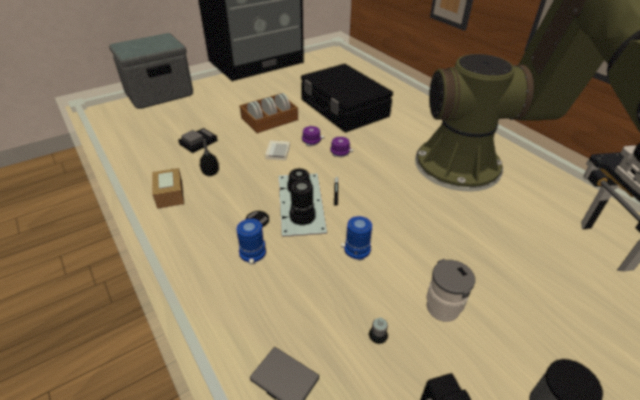

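View pics/top0.png

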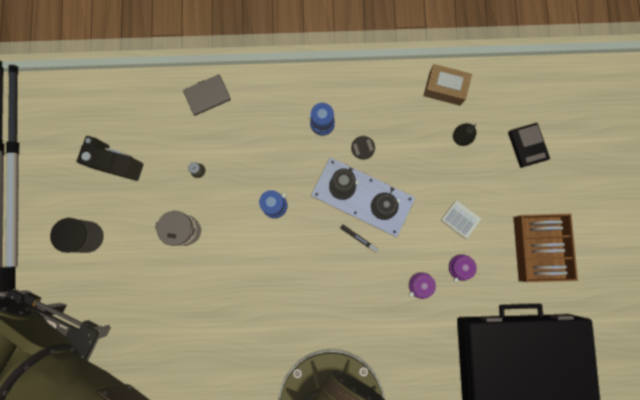

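Run:
```python
import cv2
a=cv2.imread("pics/top0.png")[130:260,270:440];cv2.imwrite("pics/topz.png",cv2.resize(a,None,fx=4.5,fy=4.5,interpolation=cv2.INTER_CUBIC))
a=cv2.imread("pics/scene0.png")[140:280,220:400];cv2.imwrite("pics/scenez.png",cv2.resize(a,None,fx=4.2,fy=4.2,interpolation=cv2.INTER_CUBIC))
```

```text
(no output)
```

View pics/topz.png

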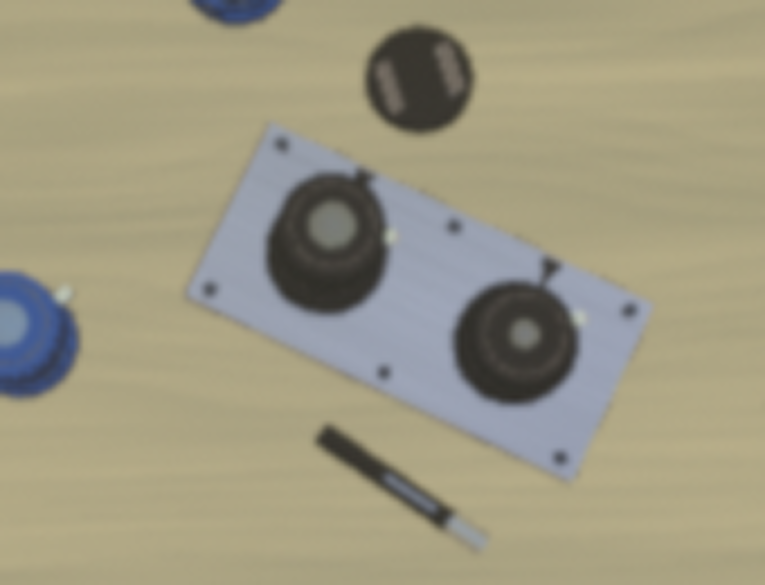

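View pics/scenez.png

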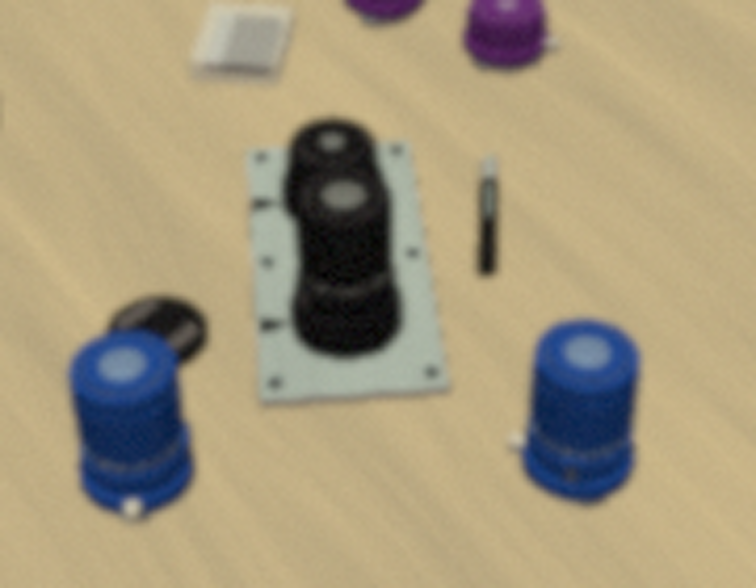

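```bash
cat > h.py <<'E'
import numpy as np, cv2
from station import vision
def proj(c,P,p=None):
    p=p or vision.camera_params(c); return cv2.projectPoints(np.float64(P).reshape(-1,3),p['rvec'],p['tvec'],p['intrinsics'],None)[0][:,0]
def back(c,uv,z,p=None):
    p=p or vision.camera_params(c); R=cv2.Rodrigues(p['rvec'])[0]; C=-R.T@p['tvec'].ravel()
    K=p['intrinsics']
    if c=='wrist':
        d=np.array([(uv[0]-K[0,2])/K[0,0],(uv[1]-K[1,2])/K[1,1]]);t=np.hypot(*d);v=np.r_[d/t*np.sin(t),np.cos(t)]
    else: v=np.linalg.inv(K)@[uv[0],uv[1],1]
    v=R.T@v
    return C+v*(z-C[2])/v[2]
E
python3 - <<'E'
from h import *
f=lambda u,v:(270+(u+.5)/4.5-.5,130+(v+.5)/4.5-.5)
c=[back('top',f(*q),.008) for q in [(270,122),(652,303),(572,480),(187,295)]]
c=np.array(c);print(c.round(4));print('ctr',c.mean(0))
a=(c[0]+c[1]-c[2]-c[3]);b=c[0]+c[3]-c[1]-c[2]
print('len',np.linalg.norm(a)/2,np.linalg.norm(b)/2,'x dir',np.degrees(np.arctan2(a[1],a[0])),'from y',np.degrees(np.arctan2(b[1],b[0]))-90)
for n,q,z in [('markL',(363,177),.0095),('markR',(550,267),.0095),('bead',(390,236),.0285),('primebead',(580,318),.0285),('top tall',(332,224),.105),('prime top',(525,333),.056)]: print(n,back('top',f(*q),z).round(4))
print('mark scene', [back('scene',q,.0095).round(4) for q in [(284.3,212.9-.0),(283.4,188.3)]])
yaw=np.arctan2(a[1],a[0]);ctr=c.mean(0);x=np.array([np.cos(yaw),np.sin(yaw)]);y=np.array([-x[1],x[0]])
ax=ctr[:2]+.058*y;print('tall axis',ax,'R',ctr[:2]-.058*y)
B=back('top',f(390,236),.0285)[:2]-ax;print('bead rel deg',np.degrees(np.arctan2(B[1],B[0]))-np.degrees(yaw),np.linalg.norm(B))
E
```

```text
[[ 0.6053 -0.0127  0.008 ]
 [ 0.4956 -0.2227  0.008 ]
 [ 0.3983 -0.1733  0.008 ]
 [ 0.5079  0.0368  0.008 ]]
ctr [ 0.50177815 -0.09298017  0.008     ]
len 0.10919118081357528 0.23692689479083545 x dir -26.942935732557284 from y -27.571175270315834
markL [ 0.5718 -0.0641  0.0095]
markR [ 0.5174 -0.1666  0.0095]
bead [ 0.5345 -0.0766  0.0285]
primebead [ 0.4858 -0.1789  0.0285]
top tall [ 0.5289 -0.0417  0.105 ]
prime top [ 0.4752 -0.1448  0.056 ]
mark scene [array([ 0.5604, -0.0774,  0.0095]), array([ 0.5124, -0.1653,  0.0095])]
tall axis [ 0.52805812 -0.04127559] R [ 0.47549819 -0.14468474]
bead rel deg -52.75675344268872 0.03593318265709586
```

Request:
arm_command(plan=[-1,0.4,-0.8,0,-0.22,-1,0.4,-0.8,0,-0.22,-1,0.4,-0.8,0,-0.22,-1,0.4,-0.8,0,-0.22,-1,0.4,-0.8,0,-0.22,-1,0.4,-0.8,0,-0.22,-1,0.4,-0.8,0,-0.22])

```text
time_s: 1.9
ee_pos: [0.398, 0.1793, 0.4049]
eef_rot: [3.141, 0.0, 2.227]
force: [0.8, 0.8, 0.5]
grip_width: 0.0938
```

Run:
```python
from station import sensors
o=sensors.get_obs();print(o['time_s'],o['ee_pos'],o['eef_rot'],o['qpos'])
```

```text
1.9 [0.39798589 0.17932972 0.4049248 ] [3.14093263e+00 2.13662096e-04 2.22722116e+00] [ 3.39403623e-01  4.34251989e-02  1.82093265e+00  2.86214912e-06
  1.27654106e+00 -3.17022105e-01]
```

Request:
arm_command(plan=[-1,0.319,-0.539,0,-0.21,-1,0.319,-0.539,0,-0.21,-1,0.319,-0.539,0,-0.21,-1,0.319,-0.539,0,-0.21,-1,0.319,-0.539,0,-0.21,-1,0.319,-0.539,0,-0.21,-1,0.319,-0.539,0,-0.21])

```text
time_s: 2.6
ee_pos: [0.5253, -0.035, 0.4042]
eef_rot: [-3.141, -0.0, 1.785]
force: [-0.0, 0.6, -0.1]
grip_width: 0.0939
```

Run:
```python
from station import sensors
from h import *
p=vision.camera_params('wrist');im=vision.camera('wrist');cv2.imwrite('pics/w1.png',im)
t=vision.camera('scene');cv2.imwrite('pics/s1.png',t)
o=sensors.get_obs();print(o['time_s'],o['ee_pos'],o['eef_rot'],o['qpos'],p)
for n in ["lens_index","mark_left","mark_right","lens_grip","prime"]:
    print(n,[(x['at'],round(x['confidence'],2)) for x in vision.pinpoint(n,'wrist')])
```

```text
2.7 [ 0.52488827 -0.03352758  0.40466129] [-3.14146583e+00 -2.15892470e-04  1.78787812e+00] [-1.33454252e-01  2.46382032e-01  1.58897910e+00  1.64942074e-04
  1.30642478e+00 -3.50579176e-01] {'intrinsics': array([[309.70691629,   0.        , 321.32314751],
       [  0.        , 309.70691629, 203.32687657],
       [  0.        ,   0.        ,   1.        ]]), 'rvec': array([-2.84968327, -0.30775049, -0.0422232 ]), 'tvec': array([-0.50720079, -0.16990651,  0.35185422])}
lens_index [([162.3, 473.7], 0.87)]
mark_left [([213.4, 347.1], 0.61), ([204.6, 325.2], 0.43)]
mark_right [([271.6, 292.4], 0.91)]
lens_grip [([32.5, 315.1], 0.98), ([204.4, 325.4], 0.88), ([197.0, 471.9], 0.63)]
prime [([269.4, 140.5], 0.74), ([255.0, 268.8], 0.68)]
```

View pics/w1.png

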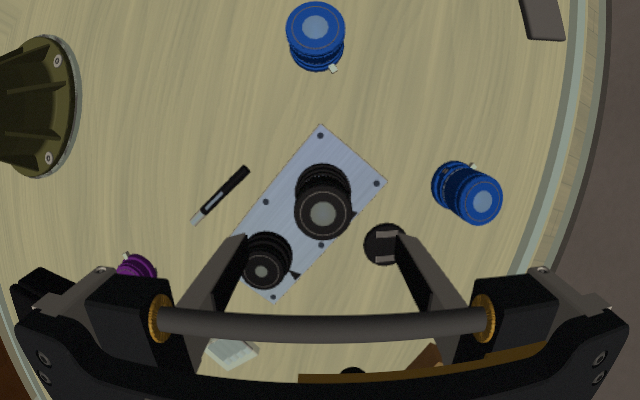

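Run:
```python
from h import *
print('top',back('wrist',(322.5,213.5),.105),'markL?',back('wrist',(355,213),.0095))
p=vision.camera_params('wrist');R=cv2.Rodrigues(p['rvec'])[0];print('cam',-R.T@p['tvec'])
for q in [(321,124),(387,181),(274,301)]: print(back('wrist',q,.008))
im=cv2.imread('pics/w1.png');cv2.imwrite('pics/w1z.png',cv2.resize(im[110:310,220:410],None,fx=3,fy=3,interpolation=cv2.INTER_CUBIC))
```

```text
top [ 0.53022475 -0.04350914  0.105     ] markL? [ 0.57773234 -0.06368998  0.0095    ]
cam [0.5094891  0.04387371 0.38533822]
[0.51110813 0.03610949 0.008     ]
[ 0.60759921 -0.01433402  0.008     ]
[ 0.49769113 -0.2202663   0.008     ]
```

View pics/w1z.png

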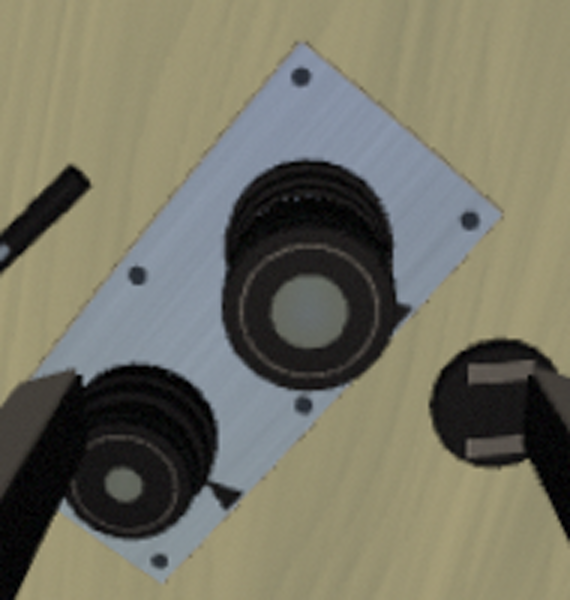

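Request:
arm_command(plan=[-1,0.011,-0.019,0,0,-1,0.011,-0.019,-0.1,0,-1,0.011,-0.019,-0.2,0,-1,0.011,-0.019,-0.29,0,-1,0.011,-0.019,-0.34,0,-1,0.011,-0.019,-0.365,0,-1,0.011,-0.019,-0.365,0], newtons=20)

```text
time_s: 3.65
ee_pos: [0.5297, -0.0421, 0.2579]
eef_rot: [-3.14, -0.001, 1.787]
force: [-0.4, 0.6, 1.0]
grip_width: 0.094
```

Run:
```python
from station import sensors
from h import *
im=vision.camera('wrist');cv2.imwrite('pics/w2.png',im)
t=vision.camera('scene');cv2.imwrite('pics/s2.png',cv2.resize(t[120:280,220:420],None,fx=3.5,fy=3.5,interpolation=cv2.INTER_CUBIC))
o=sensors.get_obs();print(o['time_s'],o['ee_pos'],o['eef_rot'],o['force'],o['grip_width'])
```

```text
3.75 [ 0.53002127 -0.04207902  0.25969454] [3.14024853e+00 5.32763072e-04 1.78719949e+00] [0.12274807 0.4240513  0.21922189] 0.09406347241921953
```

View pics/w2.png

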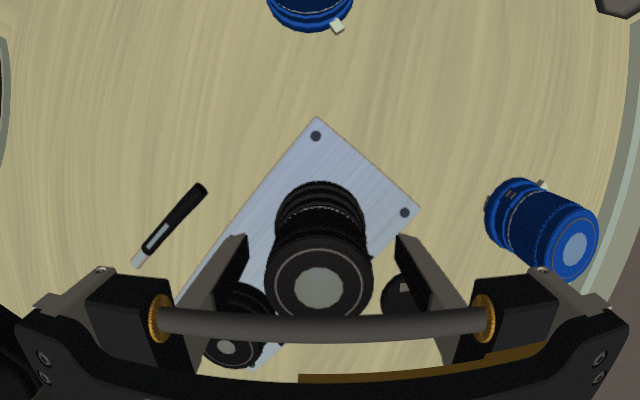

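View pics/s2.png

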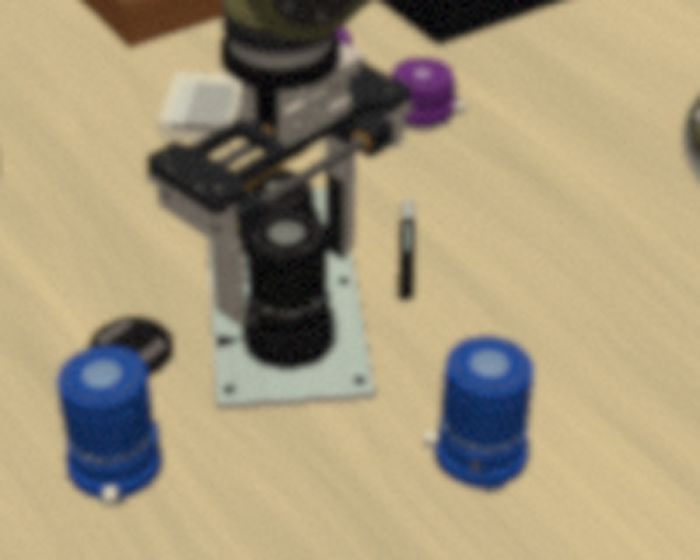

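The jaws straddle the tall lens (front glass near (318,288) in the wrist view), and it looks well centred. Next I close on it.

Request:
arm_command(plan=[1,0,0,0,0,1,0,0,0,0,1,0,0,0,0,1,0,0,0,0,1,0,0,0,0,1,0,0,0,0,1,0,0,0,0], newtons=20)

```text
time_s: 4.45
ee_pos: [0.5296, -0.0419, 0.2587]
eef_rot: [-3.141, -0.0, 1.787]
force: [-1.9, -0.1, 3.7]
grip_width: 0.0546
```

Run:
```python
from station import sensors
o=sensors.get_obs();print(o['time_s'],o['ee_pos'],o['eef_rot'],o['force'],o['moment'],o['grip_width'])
```

```text
4.45 [ 0.52959965 -0.04192523  0.25874076] [-3.14141749e+00 -1.22765420e-05  1.78724872e+00] [-1.92686042 -0.13859763  3.69277943] [-0.09593211  0.46297877  0.00163132] 0.054595763748008216
```

Request:
arm_command(plan=[1,0,0,0,0.05,1,0,0,0,0.1,1,0,0,0,0.15,1,0,0,0,0.2,1,0,0,0,0.25,1,0,0,0,0.3,1,0,0,0,0.35,1,0,0,0,0.39,1,0,0,0,0.39,1,0,0,0,0.39])

```text
time_s: 5.45
ee_pos: [0.5294, -0.0424, 0.2588]
eef_rot: [-3.14, -0.001, 2.604]
force: [-6.2, -4.9, 5.1]
grip_width: 0.055
```

Run:
```python
from station import sensors
from h import *
o=sensors.get_obs();print(o['time_s'],o['ee_pos'],o['eef_rot'],o['force'],o['moment'],o['grip_width'])
p=vision.camera_params('wrist');im=vision.camera('wrist');cv2.imwrite('pics/w3.png',im)
print([(x['at'],round(x['confidence'],2)) for x in vision.pinpoint('lens_index','wrist')])
t=vision.camera('top')
print([(x['at'],round(x['confidence'],2)) for x in vision.pinpoint('lens_index','top')])
cv2.imwrite('pics/t3.png',cv2.resize(t[130:260,270:440],None,fx=4.5,fy=4.5,interpolation=cv2.INTER_CUBIC))
t=vision.camera('scene');cv2.imwrite('pics/s3.png',cv2.resize(t[150:250,250:370],None,fx=5,fy=5,interpolation=cv2.INTER_CUBIC))
print([(x['at'],round(x['confidence'],2)) for x in vision.pinpoint('lens_index','scene')])
```

```text
5.45 [ 0.52936778 -0.04242331  0.25876622] [-3.13999890e+00 -6.65602503e-04  2.60413651e+00] [-6.24102001 -4.94970665  5.13917051] [-1.13272468  1.27248689 -0.0724503 ] 0.054982108041099695
[([110.3, 471.4], 0.77)]
[([191.5, 286.4], 0.81), ([116.1, 310.8], 0.78), ([221.3, 461.2], 0.66)]
[([243.8, 341.2], 0.93), ([210.6, 283.9], 0.61), ([264.0, 251.6], 0.58)]
```

View pics/w3.png

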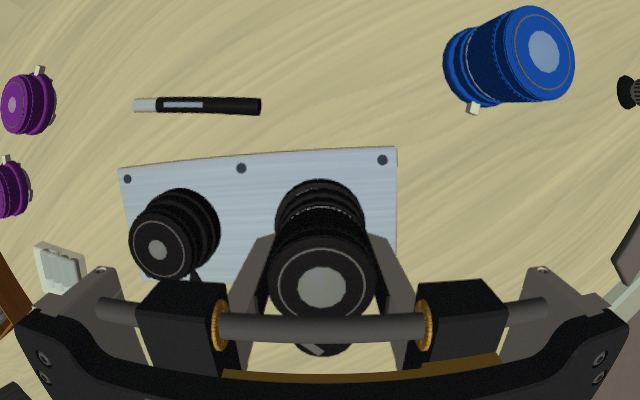

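View pics/t3.png

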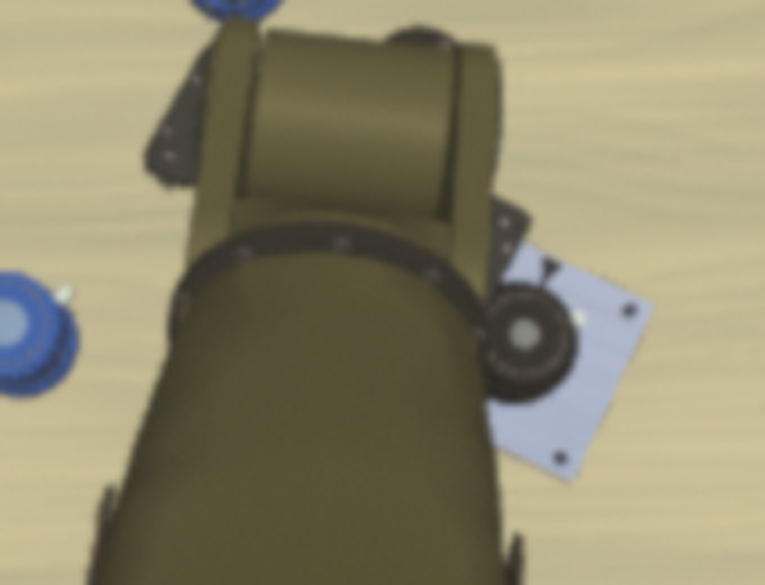

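View pics/s3.png

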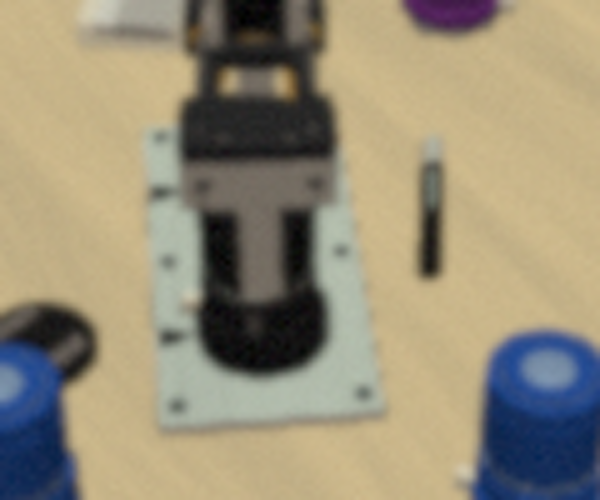

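```bash
cat >> h.py <<'E'
def beadfit(px,yaw=np.radians(-27.3),ax=(.529,-.0425),z=.0285):
    best=[]
    for d in range(-70,20):
        t=yaw+np.radians(d);P=[ax[0]+.0375*np.cos(t),ax[1]+.0375*np.sin(t),z]
        best.append((np.linalg.norm(proj('scene',P)[0]-px),d))
    return min(best)
E
python3 - <<'E'
from h import *
b=(250+(190+.5)/5-.5,150+(302+.5)/5-.5);print(b,beadfit(b),beadfit(b,ax=(.528,-.0415)))
print(proj('scene',[[.529,-.0425,.105],[.569,-.0631,.0095],[.5156,-.1661,.0095]]))
m=[(250+165/5,150+337/5),(250+155/5,150+192/5)]
m=[(250+q[0]/5-.4,150+q[1]/5-.4) for q in [(175,337),(161,192)]];print(m)
print([back('scene',q,.0095) for q in m])
B=back('scene',b,.0285);print(B)
E
```

```text
(287.6, 210.0) (np.float64(0.703800941510167), -10) (np.float64(0.15697746152690065), -10)
[[301.08204874 186.99661349]
 [284.1889618  217.35642557]
 [282.2453876  188.54980819]]
[(284.6, 217.0), (281.8, 188.0)]
[array([ 0.56746298, -0.06367722,  0.0095    ]), array([ 0.51543628, -0.16883755,  0.0095    ])]
[ 0.55761712 -0.06385151  0.0285    ]
```

Request:
arm_command(plan=[1,-0.001,-0.002,0,0.03,1,-0.001,-0.003,0,0.06,1,-0.001,-0.003,0,0.075,1,-0.001,-0.003,0,0.075,1,-0.001,-0.003,0,0.075])

```text
time_s: 6.25
ee_pos: [0.5291, -0.0434, 0.2588]
eef_rot: [-3.141, -0.0, 2.761]
force: [-4.9, -3.6, 4.0]
grip_width: 0.0547
```

Run:
```python
from station import sensors
from h import *
o=sensors.get_obs();print(o['time_s'],o['ee_pos'],o['eef_rot'],o['force'],o['moment'],o['grip_width'])
t=vision.camera('scene');cv2.imwrite('pics/s4.png',cv2.resize(t[150:250,250:370],None,fx=5,fy=5,interpolation=cv2.INTER_CUBIC))
for x in vision.pinpoint('lens_index','scene'): print(x['at'],x['confidence'])
```

```text
6.25 [ 0.52908735 -0.0434329   0.25875532] [-3.14076421e+00 -4.96434535e-04  2.76104607e+00] [-4.93027343 -3.55296371  4.04042268] [-0.67019253  0.86052145 -0.05525076] 0.05472635038510879
[244.2, 344.5] 0.87
[212.6, 284.3] 0.78
[264.0, 251.5] 0.73
[215.2, 300.2] 0.22
```

View pics/s4.png

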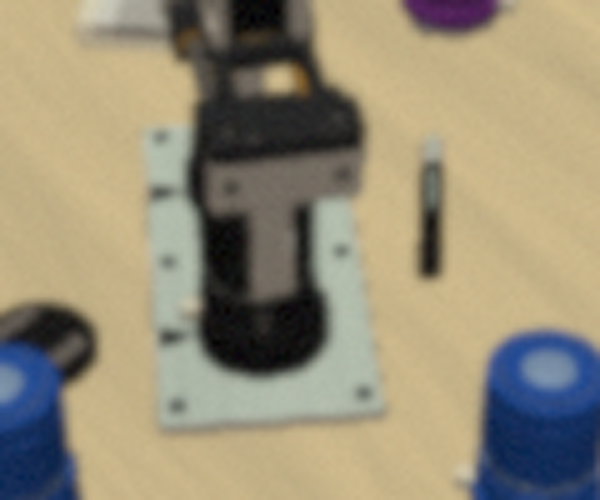

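Run:
```python
from h import *
for f in ['s3','s4']:
    im=cv2.imread(f'pics/{f}.png').astype(float)[285:325,178:202]
    w=im.min(2)  # bead white vs plate
    w=im[...,2]-.5*im[...,0]; w=np.clip(w-np.percentile(w,80),0,None);
    yy,xx=np.mgrid[285:325,178:202];c=((w*xx).sum()/w.sum(),(w*yy).sum()/w.sum())
    b=tuple(o+(q+.5)/5-.5 for o,q in zip((250,150),c));print(c,b,beadfit(b))
for d in (-15,-10,-5,0,5):
    t=np.radians(-27.3+d);print(d,(proj('scene',[.529+.0375*np.cos(t),-.0425+.0375*np.sin(t),.0285])[0]-[250,150])*5+2)
```

```text
(np.float64(188.40235195296094), np.float64(295.5611087778244)) (np.float64(287.2804703905922), np.float64(208.71222175556488)) (np.float64(0.06186383317056983), -17)
(np.float64(188.05), np.float64(303.31216216216217)) (np.float64(287.21), np.float64(210.26243243243243)) (np.float64(0.35882605468832024), -8)
-15 [187.61109657 297.03800932]
-10 [186.54134443 301.35108106]
-5 [186.03080049 305.71180064]
0 [186.08722129 310.08721653]
5 [186.7140838  314.44380756]
```

Run:
```python
from h import *
im=vision.camera('scene');cv2.imwrite('pics/s5.png',cv2.resize(im[195:230,270:320],None,fx=14,fy=14,interpolation=cv2.INTER_NEAREST))
print(im[206:218,281:293].astype(int)[...,2]); print(im[206:218,281:293].astype(int)[...,0])
```

```text
[[176 177 177 174 176 177 176 170 143  90  47  40]
 [176 177 177 177 176 176 173 168 136  85  48  35]
 [176 176 177 175 175 178 175 166 132  81  42  32]
 [176 176 178 176 177 179 183 176 145  95  46  26]
 [174 175 175 178 178 184 192 190 158 110  55  24]
 [175 174 177 174 172 179 187 181 153 104  53  24]
 [172 177 174 172 167 162 163 153 127  81  38  17]
 [172 173 174 172 165 151 144 133 104  63  28  24]
 [168 168 167 168 164 155 148 134  97  53  29  19]
 [160 147 141 147 149 151 149 134  98  49  25  22]
 [153 122 104 104 112 125 138 131  98  52  26  16]
 [153 103  76  79  95 116 136 137 108  63  23  16]]
[[162 171 170 168 169 171 170 163 137  86  42  36]
 [162 170 169 171 171 171 168 162 131  80  45  33]
 [163 169 170 170 167 170 165 157 124  74  38  26]
 [163 170 172 169 168 167 165 158 128  83  39  23]
 [162 169 169 170 168 165 166 160 133  91  47  23]
 [163 168 170 168 161 161 161 151 127  85  44  24]
 [159 170 168 166 156 146 139 126 105  65  32  12]
 [158 166 168 167 157 139 127 114  89  53  28  24]
 [154 162 160 162 158 147 137 122  88  48  24  18]
 [147 141 136 142 144 146 143 127  94  47  25  20]
 [134 113  99 100 107 121 131 126  94  46  23  17]
 [132  96  73  75  91 111 131 132 104  61  20  17]]
```

View pics/s5.png

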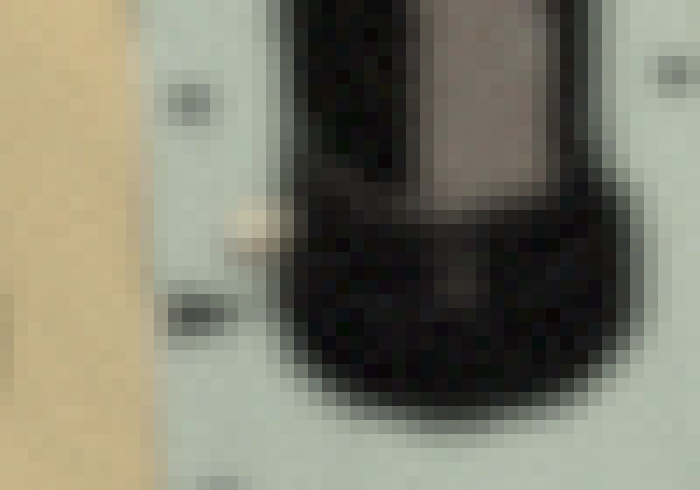

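Request:
arm_command(plan=[1,-0.002,-0.002,0,0,1,-0.003,-0.003,0,0,1,-0.003,-0.003,0,0,1,-0.003,-0.003,0.01,0,1,-0.003,-0.003,0.02,0], newtons=30)

```text
time_s: 6.9
ee_pos: [0.5279, -0.0444, 0.2665]
eef_rot: [-3.141, -0.001, 2.761]
force: [-0.1, -0.0, -3.3]
grip_width: 0.0547
```

Run:
```python
from station import sensors
o=sensors.get_obs();print(o['time_s'],o['ee_pos'],o['eef_rot'],o['force'],o['moment'],o['grip_width'])
```

```text
6.9 [ 0.52786548 -0.0443518   0.26648552] [-3.14114610e+00 -1.23204600e-03  2.76111197e+00] [-0.07853856 -0.01292165 -3.30708012] [0.05477208 0.00394699 0.03485591] 0.054710129808286316
```

Raised 8 mm, the load is just the lens weight (3.3 N) and there is no side force, so it is free of the tabs. I'll lift the rest of the way.

Request:
arm_command(plan=[1,0,0,0.03,0,1,0,0,0.06,0,1,0,0,0.1,0,1,0,0,0.14,0,1,0,0,0.18,0,1,0,0,0.21,0,1,0,0,0.23,0,1,0,0,0.23,0,1,0,0,0.23,0,1,0,0,0.23,0,1,0,0,0.23,0])

```text
time_s: 8.0
ee_pos: [0.528, -0.0443, 0.358]
eef_rot: [-3.141, -0.001, 2.761]
force: [-0.3, 0.8, -4.0]
grip_width: 0.0548
```

Run:
```python
from station import sensors
from h import *
im=vision.camera('wrist');cv2.imwrite('pics/w6.png',im)
t=vision.camera('scene');cv2.imwrite('pics/s6.png',cv2.resize(t[120:280,220:400],None,fx=4,fy=4,interpolation=cv2.INTER_CUBIC))
o=sensors.get_obs();print(o['time_s'],o['ee_pos'],o['eef_rot'],o['force'],o['moment'],o['grip_width'],abs(o['joint_vel']).max())
```

```text
8.1 [ 0.52804008 -0.04432304  0.3582778 ] [-3.14142973e+00 -5.88040609e-04  2.76113415e+00] [ 0.91492852  0.37084791 -4.1851858 ] [ 0.01806401  0.00380422 -0.003461  ] 0.054715513593183565 0.002154190644422621
```

View pics/s6.png

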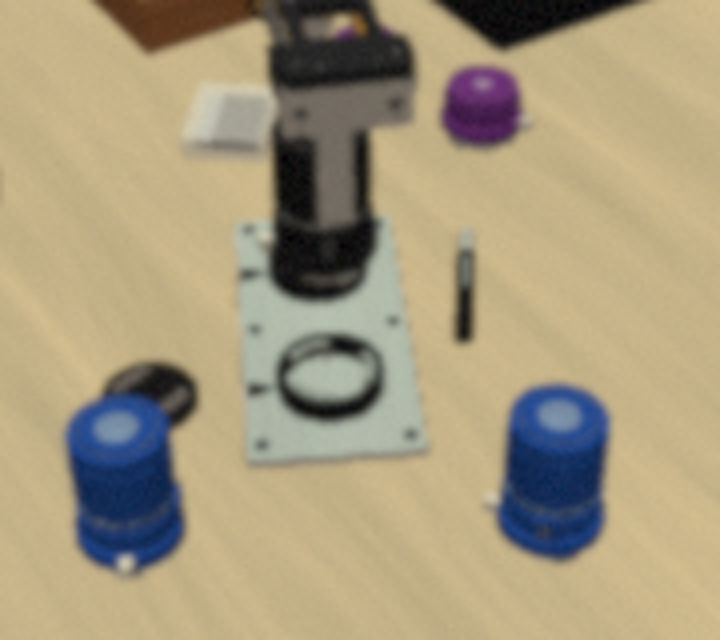

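View pics/w6.png

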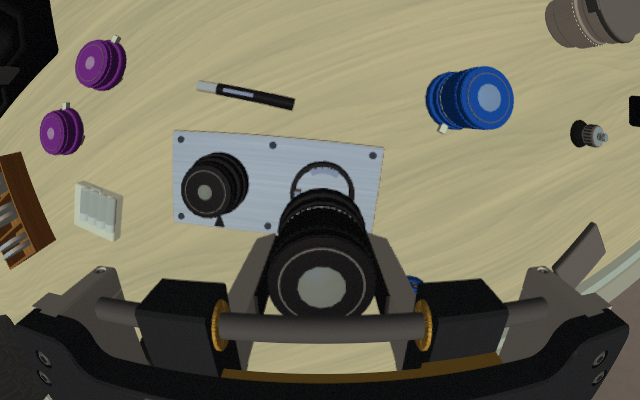

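The lens hangs level in the fingers above its empty collar, and everything else is where it was. I'm handing in.

```bash
python3 -c "
from station import job;print(job.hand_in())"
```

```text
the job is handed in; nothing more can be done
None
```

I turned the tall lens anticlockwise in the left place until its bead faced the arrow, lifted it about 10 cm, and handed in at 8.1 s with the lens still in the fingers. The hand-in gives no verdict.

- **Bead angle:** I turned the gripper about 56°. The two estimates of the final bead angle disagree slightly: about +2° to +3° from the first top picture plus the turn, and about −2° to −4° from the scene picture. Both are within the 9° limit, and the lens came up freely.
- **Forces:** while turning, the lens pushed sideways with up to about 8 N because the grip was slightly off its axis. I shifted about 2 mm in all, and this dropped to almost zero as the lens started up.
- **Final check:** the last reading showed about 4 N of load, the jaws at 54.7 mm and the arm still. In the pictures the lens looked level over the empty collar. The short lens and the nearby things looked unmoved. I judged both by eye and did not measure them.

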